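# Shot of glue activator on a stool-leg tenon

## Task

The stool leg in the rests needs a shot of activator on its tenon before it is glued. Slide the red thumb latch sideways so that the blue guard springs open, press the spray can's white nozzle cap fully down for a moment and let it come up again, then swing the guard back down until it snaps shut under its latch and stays shut. Do not disturb the leg in its rests or the things lying around.

Things in the scene. Friction and masses are not known exactly. Their poses are not given: they have to be found in the camera images.
- station: Fixed activator station: plywood board 130 (x) x 310 (y -55..255) x 12 mm with a can bracket and, from y +65, two wooden rests holding the stool leg (up to z 145). Origin on the bench under the can's axis; z up, -x = front (latch side, towards the robot), +x = back (hinge side), +y = spray direction. Nothing stands above the board behind x +62.
- can_axis (a point): On the axis of the small fixed aerosol can (48 mm across), level with the top of the 66 x 66 mm steel collar round its shoulder: station (0, 0, 114) mm.
- latch (a joint): Thumb latch, m: 0 = home (springs back there), 0.010 = slid fully to station +y; from about 0.007 it lets the guard go. Needs 2 to 4 N. Its bolt is bevelled on top: a guard pushed down onto it wedges it aside, then it snaps back over the guard's catch.
- latch_tab (a point): Middle of the top face of the red thumb tab, at station (-60, 0, 116) mm when home, moving with it. Tab 12 mm wide (y), 26 tall (z 90..116), free from x -46 to -70; fingers have room on both sides and below. Behind x -46 are guide rods and lugs up to z 115; the shut guard's front wall is at x -33.
- guard (a joint): Blue sprung guard over the nozzle, rad: 0 = shut, 2.0 = fully open, leaning back; up to about 0.04 of play when latched. Released, it swings open by itself in about 1 s. The spring opens it over the whole swing (0.1 N m shut, 0.04 open): lead it along its arc all the way to 0, with up to about 10 N at guard_top, until the latch catches.
- guard_hinge (a point): Middle of the guard's hinge line, which runs along station y, at station (36.5, 0, 116.5) mm. The guard is a box shell 66 x 66 x 30 mm, open below; shut, it covers station x and y from -33 to 33 up to z 147. It opens upward and back.
- guard_top (a point): On the guard's outer top face near its front edge, turning with it. Shut: station (-19.5, 0, 146.5) mm (56 in front of the hinge, 30 above), facing up. At 2.0 rad: about 51 mm behind the hinge and 38 above it, facing back and slightly down; the open guard is all at station x over 50, its edge up to z 190.
- nozzle (a joint): Nozzle cap, m: 0 = up, 0.006 = fully down. Springs up by itself. 3 N to start moving, 7.5 N to be fully down, then a firm stop.
- nozzle_top (a point): Middle of the top of the white nozzle cap, 28 mm across, on the can's axis at station (0, 0, 135) mm when up. It can be reached only with the guard open.
- leg: Turned beech stool leg, 36 mm thick, 205 mm long, lying loose in the notches of the two rests, its thin tenon towards the nozzle. Origin under its middle.
- spare_leg: Another stool leg on the bench in front of the station, 36 mm thick, 205 mm long (along its y). Origin under its middle.
- bowl: Small black bowl on the bench, 96 mm across, 56 mm high. Origin under its middle.
- gauge: Marking gauge on the bench behind the station, 200 mm long (along its y), 55 wide, 70 high. Origin under its middle.
Mind the look-alikes: they are no part of the job. What is shaped like the leg but orange is not meant.

How it is judged:
By the outcome, as a careful person would: the job done as asked, in the order asked, and still so for the second after the job is handed in, with the robot touching nothing.
It also fails if it takes over 54 s, if anything falls off the work surface, if the arm or the gripper's body presses on something with over 40 N, if the wrist force passes 120 N, or if a joint passes its speed limit or range.

## Robot

A 6-joint arm with a two-finger parallel gripper is mounted at the origin on a cart in front of the work surface, level with it; the furniture and walls round the work are solid. World frame = base frame: x ahead of the robot, y to its left, z up, the work surface at z = 0. Lengths are in m, angles in rad, forces in N, time in s.
With the tool pointing down it reaches from about 0.35 to 0.85 m from the base axis. Payload 8.1 kg.
Tool frame: the origin (TCP) lies between the finger pads; the fingertips stand 14 mm ahead of it and the grasp point (between the pads) lies 5 mm behind it; z points along the fingers, y is the line along which they close (so a half turn about z gives the same grasp; the last joint's range is limited). The gripper opens to 93 mm and grips with 3 to 60 N. Pads are 15 mm wide; open, the fingers measure 128 mm over their backs; the gripper's body (75 mm by 188 mm) begins 65 mm behind the grasp point.
Start: joints at [-0.085, 0.13, 1.488, -0, 1.523, -0.085], TCP at [0.6, 0, 0.233] pointing down, gripper open.
Joint ranges: [-2.96, 2.96], [-0.89, 2.26], [0.02, 2.5], [-1.34, 4.48], [0, 2.73], [-2.66, 2.66]. Speed limits (rad/s): [2.39, 2.39, 2.79, 3.14, 3.14, 3.14].

## Interface

Orientations are given as a rotation vector (axis times angle).
In Python, from plant import robot gives the robot as it stands.
- The arm moves only by the tool arm_command, never from a script. Its argument "targets" is a list of rows, each an object of numbers: "x", "y", "z": the shift along the world's x, y, z in units of 500 mm (1.0 is 500 mm); "rx", "ry", "rz": the turn, a rotation vector about the world's x, y, z in units of 2 rad (1.0 is 2 rad); "claw": the closure in counts, from 0 (fully open) to 255 (shut). In form: [{"x": .., "y": .., "z": .., "rx": .., "ry": .., "rz": .., "claw": ..}, ...]. A call has 1 to 10 rows; each row is the pose to reach, as a shift and turn from the pose commanded when the call began; what a row does not reach only later rows make up. A row lasts 1/12 s, in which the tool goes at most 41.7 mm and 7.16 degrees, less where a joint would pass 70% of its speed; a pose out of reach is approached as far as the arm can. A call with a number of a shift or a turn outside -1 to 1 is refused whole. A call with a gripper value outside its range is refused whole. The fingers move at their own pace and stop on an object; "squeeze" is the grip in N (left out, the last holds). Time passes only in rows, so rows that repeat a pose let the fingers close. It gives the time, the measured TCP pose, the force, the opening and the grip force at its end, in the units of the state.
- robot.read_state(): the state, without advancing time (a new reading comes with each control period).
- robot.read_camera(name): name is "scene" or "side" or "wrist"; returns (picture, depth): 480x640x3 uint8, red, green, blue; 480x640 float32, m along the optical axis (not along the pixel's ray), 0 where there is no reading.
- robot.get_calibration(name): a dict with "intrinsics" (3x3 intrinsics, pixels), "dist" ([k1, k2, p1, p2, k3] as OpenCV has them; the pictures are not rectified), "origin" and "orientation" of the camera in the world. Camera axes: x right, y up, looking along -z (the intrinsics and any distortion apply to the point x, -y, -z); pixel columns grow to the right and rows downward; lengths in m; the calibration is good to about 2 mm. A picture is of the moment at which its call begins: read the wrist's pose just before it. get_calibration takes no time and is no camera call; for the wrist camera it gives the pose at the moment of the call.
- robot.close_job(): hands the job in; it is judged then, once.
The state is a dict: "t": time; "q": joint angles; "dq": joint speeds; "joint_torque": joint torques, N m; "tool_pos": TCP position; "orientation": TCP orientation; "force": force on the tool from outside, world axes, zero at the start; "wrist_torque": the same for the moment, N m; "opening": finger opening in m; "gripper_force": force on a finger pad.
Only numpy, scipy, OpenCV 4.12 (cv2) and the standard library are available. Lean on these libraries where they do the work, as an engineer would, in place of code of your own. Each camera call takes 0.05 s, during which the arm holds its last target. There are 200 camera calls.

## Working session

There is one attempt and no reset: what is moved stays moved. The work goes in short steps, Python scripts to look and compute and a tool call to move; the robot and the scene stay as the last step left them, time stands still between calls to the robot, and variables do not carry over. Pictures are saved under pics/ and viewed, at most 10 in all, crops included, and the job is handed in when it is done.

Besides the shell and the picture viewer there is one more tool, called after "Call:" in YAML: its name, and indented under it one key for each argument. arm_command: Moves the arm, as the interface text tells. Shifts and turns lie within -1 to 1; 1 stands for 500 mm of shift or 2 rad of turn. Its arguments: {"type":"object","properties":{"targets":{"type":"array","items":{"type":"object","properties":{"x":{"type":"number","minimum":-1,"maximum":1},"y":{"type":"number","minimum":-1,"maximum":1},"z":{"type":"number","minimum":-1,"maximum":1},"rx":{"type":"number","minimum":-1,"maximum":1},"ry":{"type":"number","minimum":-1,"maximum":1},"rz":{"type":"number","minimum":-1,"maximum":1},"claw":{"type":"number"}}}},"squeeze":{"type":"number"}},"required":["targets"]}

```bash
mkdir -p pics; ls
cat > h.py <<'E'
import numpy as np, cv2
from plant import robot
def snap(n,f):
    c=robot.get_calibration(n); im,d=robot.read_camera(n)
    np.savez(f'pics/{f}.npz',im=im,d=d,K=c['intrinsics'],dist=c['dist'],o=c['origin'],R=c['orientation'])
    cv2.imwrite(f'pics/{f}.png',im[:,:,::-1]); return c
def load(f): return np.load(f'pics/{f}.npz')
def rot(r):
    r=np.array(r,float)
    if r.shape==(3,3): return r
    return cv2.Rodrigues(r)[0]
def pts(s,uv):
    uv=np.array(uv,np.float64).reshape(-1,1,2)
    n=cv2.undistortPoints(uv,s['K'],s['dist']).reshape(-1,2)
    return np.c_[n[:,0],-n[:,1],-np.ones(len(n))]@rot(s['R']).T
def bydepth(s,uv):
    uv=np.array(uv).reshape(-1,2); d=s['d'][uv[:,1].astype(int),uv[:,0].astype(int)]
    return s['o']+pts(s,uv)*d[:,None]
def plane(s,uv,z):
    r=pts(s,uv); return s['o']+r*((z-s['o'][2])/r[:,2])[:,None]
E
python3 - <<'E'
from h import *
for n in('scene','side'):
    c=snap(n,n+'0'); print(n,c)
a=load('scene0')['im'];b=load('side0')['im']
print(robot.read_state())
E
```

```text
pics
scene {'intrinsics': array([[591.83043596,   0.        , 315.10237772],
       [  0.        , 591.83043596, 249.70223599],
       [  0.        ,   0.        ,   1.        ]]), 'dist': array([0.05436009, 0.        , 0.        , 0.        , 0.        ]), 'origin': array([ 0.13228459, -0.86286016,  0.8270477 ]), 'orientation': array([ 0.91099385, -0.22922655, -0.43952178])}
side {'intrinsics': array([[596.20016864,   0.        , 318.38228551],
       [  0.        , 596.20016864, 254.03522262],
       [  0.        ,   0.        ,   1.        ]]), 'dist': array([-0.16258627,  0.        ,  0.        ,  0.        ,  0.        ]), 'origin': array([0.41759389, 0.85215084, 0.95400369]), 'orientation': array([ 0.10322972, -1.19251668, -2.78764925])}
{'t': 0.1, 'q': array([-8.54090163e-02,  1.31054894e-01,  1.48915488e+00,  8.38174842e-06,
        1.52301541e+00, -8.53897210e-02]), 'dq': array([-3.62038469e-05,  1.68449530e-04, -3.91287476e-03,  2.84120420e-04,
        1.11482264e-04,  5.89308053e-04]), 'joint_torque': array([ 2.89806376e-03, -5.61339462e+01, -4.93095982e+01,  7.72326719e-02,
        2.89617141e-02, -2.83941080e-05]), 'tool_pos': array([5.99513115e-01, 6.16723719e-05, 2.31719216e-01]), 'orientation': array([-2.22057631e+00, -2.22053256e+00,  1.64129913e-03]), 'force': array([ 0.41087503, -0.16159158, -0.36473279]), 'wrist_torque': array([-0.04399309, -0.03298284, -0.0643174 ]), 'gripper_force': 0.0, 'opening': 0.09280638641063214}
```

View pics/scene0.png

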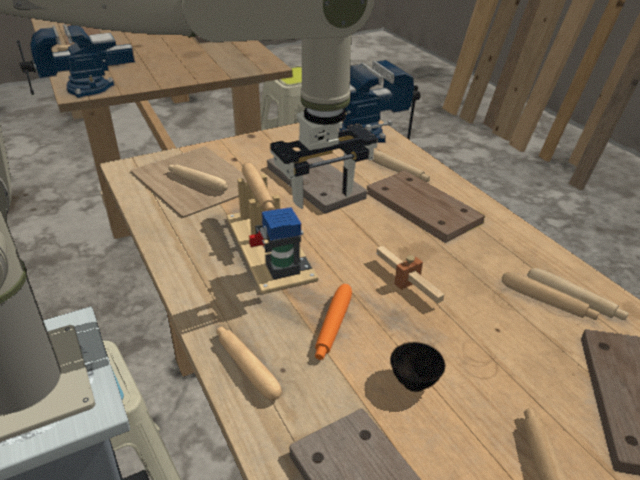

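View pics/side0.png

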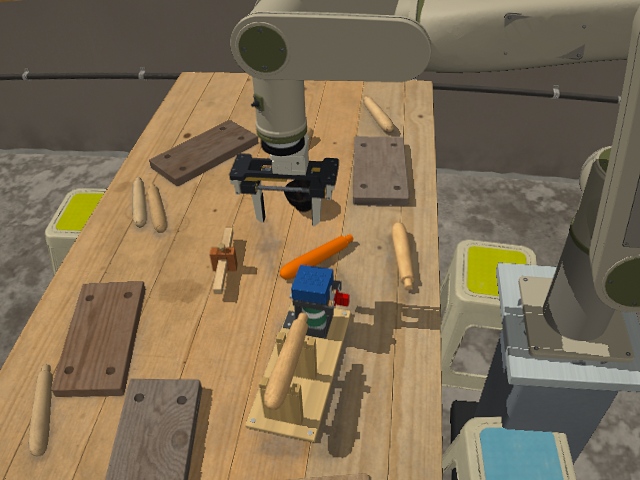

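Scene shows the blue guard at (283,222), the red latch at (256,239) and the leg in the rests at (257,188). In the side view they are at (312,287), (342,299) and (288,362). The orange leg is at (335,320) in the scene view, and the blue vises at (375,95) and (85,60) are background. The guard and latch I want are the ones on the plywood station.

```bash
cat > m.py <<'E'
from h import *
import sys
def blob(s,kind,roi):
    h=cv2.cvtColor(s['im'],cv2.COLOR_RGB2HSV); u0,v0,u1,v1=roi
    if kind=='blue': m=cv2.inRange(h,(105,140,50),(125,255,255))
    else: m=cv2.inRange(h,(0,170,70),(5,255,255))|cv2.inRange(h,(172,170,70),(180,255,255))
    k=np.zeros_like(m);k[v0:v1,u0:u1]=m[v0:v1,u0:u1]
    v,u=np.nonzero(k); return np.c_[u,v]
E
python3 - <<'E'
from m import *
for f,rb in(('scene0',(235,195,320,260)),('side0',(280,255,360,320))):
    s=load(f)
    for k in('blue','red'):
        uv=blob(s,k,rb); P=bydepth(s,uv); 
        print(f,k,len(uv),uv.mean(0),np.percentile(P,[2,50,98],axis=0).round(3).tolist())
        if k=='blue':
            t=uv[(abs(P[:,2]-.147)<.006)]; Q=plane(s,t,.147)[:,:2].astype(np.float32)
            print(' top',len(t),Q.mean(0),cv2.minAreaRect(Q), 'zmed',np.median(P[abs(P[:,2]-.147)<.006,2]))
        else:
            t=uv[P[:,2]>.11]; print(' toptab',len(t),plane(s,t,.116).mean(0) if len(t) else 0)
    # board orientation: points at z~12mm, plywood
    v,u=np.mgrid[0:480,0:640]; uv=np.c_[u.ravel(),v.ravel()]
    P=bydepth(s,uv); ok=(s['d'].ravel()>0)&(abs(P[:,2]-.012)<.004)
    g=(abs(P[:,0]-.55)<.25)&(abs(P[:,1]-.1)<.35)&ok
    m=(g.reshape(480,640)*255).astype(np.uint8)
    m=cv2.morphologyEx(m,cv2.MORPH_OPEN,np.ones((3,3)))
    n,l,st,c=cv2.connectedComponentsWithStats(m)
    for i in np.argsort(-st[1:,4])[:4]+1:
        Q=P[(l==i).ravel()][:,:2].astype(np.float32); print(' board?',st[i],cv2.minAreaRect(Q))
E
```

```text
scene0 blue 858 [281.06410256 223.01981352] [[0.511, 0.04, 0.122], [0.539, 0.058, 0.147], [0.573, 0.105, 0.152]]
 top 600 [0.54225004 0.07194468] ((0.5427073836326599, 0.072273388504982), (0.07477843761444092, 0.0651206225156784), 81.7601318359375) zmed 0.14854669337091925
scene0 red 130 [255.62307692 239.59230769] [[0.476, 0.074, 0.094], [0.488, 0.079, 0.109], [0.499, 0.087, 0.119]]
 toptab 57 [0.48686544 0.07945664 0.116     ]
 board? [ 227  213   92   79 1578] ((0.5563353300094604, 0.17336416244506836), (0.30907949805259705, 0.13087166845798492), 83.41548919677734)
 board? [301 253   4   4  16] ((0.6072843670845032, 0.1027212142944336), (0.017846055328845978, 0.006861246190965176), 63.52605438232422)
 board? [398 283   4   3  12] ((0.7458624839782715, -0.08425645530223846), (0.003950431011617184, 0.009473463520407677), 18.596933364868164)
 board? [325 209   3   3   9] ((0.7452146410942078, 0.24618951976299286), (0.0067533403635025024, 0.005187520291656256), 61.5602912902832)
side0 blue 1265 [311.98735178 284.13043478] [[0.51, 0.05, 0.118], [0.542, 0.095, 0.145], [0.576, 0.116, 0.1
[... 179 characters left out ...]
 175 [341.04571429 298.70285714] [[0.474, 0.076, 0.091], [0.488, 0.091, 0.11], [0.5, 0.098, 0.118]]
 toptab 86 [0.48801487 0.09063999 0.116     ]
 board? [ 246  308  105  132 3270] ((0.5534074902534485, 0.17999710142612457), (0.31181496381759644, 0.1300337314605713), 82.78462219238281)
 board? [267 349  11  27 134] ((0.6123037338256836, 0.18288718163967133), (0.06441805511713028, 0.012845768593251705), 85.5389404296875)
 board? [292 376   9   8  57] ((0.5594926476478577, 0.21789228916168213), (0.015297207050025463, 0.01564643904566765), 85.49342346191406)
 board? [282 324   7   9  45] ((0.5991593599319458, 0.09810531139373779), (0.011638704687356949, 0.02439597249031067), 24.412921905517578)
```

Run:
```python
from h import *
a=load('scene0')['im'][140:300,200:340];b=load('side0')['im'][230:450,230:400]
a=cv2.resize(a,None,fx=2.8,fy=2.8);b=cv2.resize(b,None,fx=2,fy=2)
o=np.zeros((460,800,3),np.uint8);o[:a.shape[0],:a.shape[1]]=a;o[:b.shape[0],400:400+b.shape[1]]=b
cv2.imwrite('pics/crop0.png',o[:,:,::-1])
```

```text
(no output)
```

View pics/crop0.png

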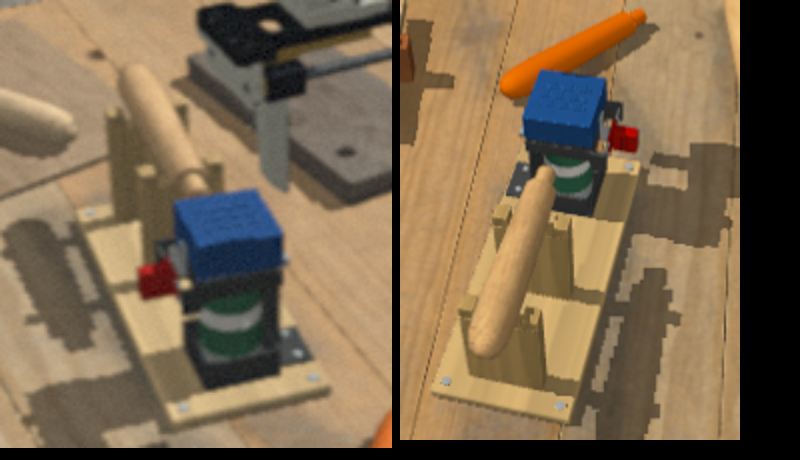

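Candidates: the blue guard and red latch on the station at scene (281,223) and (256,240) match the description. The orange leg and the vises are ruled out, and the crop confirms the choice. The station's can axis is near (0.5435, 0.078) with yaw about -7°.

Run:
```python
from h import *
c=robot.get_calibration('wrist'); s=robot.read_state(); R=rot(s['orientation'])
print('cam in tool',R.T@(c['origin']-s['tool_pos']),'look in tool',R.T@(-rot(c['orientation'])[:,2])); print(R.round(2))
```

```text
cam in tool [ 0.06884892  0.00112752 -0.15016504] look in tool [-2.47562899e-01 -7.50131569e-04  9.68871533e-01]
[[ 0.  1. -0.]
 [ 1. -0.  0.]
 [ 0. -0. -1.]]
```

Call:
arm_command:
  targets:
    - {"x": -0.03, "y": 0.02, "rz": 0.06, "claw": 255}
    - {"x": -0.06, "y": 0.04, "rz": 0.12, "claw": 255}
    - {"x": -0.1, "y": 0.06, "rz": 0.18, "claw": 255}
    - {"x": -0.14, "y": 0.08, "rz": 0.24, "claw": 255}
    - {"x": -0.18, "y": 0.1, "rz": 0.3, "claw": 255}
    - {"x": -0.21, "y": 0.107, "rz": 0.36, "claw": 255}
    - {"x": -0.24, "y": 0.107, "rz": 0.42, "claw": 255}
    - {"x": -0.24, "y": 0.107, "rz": 0.48, "claw": 255}
    - {"x": -0.24, "y": 0.107, "rz": 0.54, "claw": 255}
    - {"x": -0.24, "y": 0.107, "rz": 0.6, "claw": 255}
  squeeze: 20

```text
schema error: expected keys x, y, z, rx, ry, rz, claw
```

Call:
arm_command:
  targets:
    - {"rz": 0.06, "claw": 255}
    - {"rz": 0.124, "claw": 255}
    - {"rz": 0.124, "claw": 255}
    - {"rz": 0.124, "claw": 255}

```text
schema error: expected keys x, y, z, rx, ry, rz, claw
```

Run:
```python
from m import *
snap('wrist','w0'); s=load('w0'); st=robot.read_state(); print(st['t'],st['tool_pos'],rot(st['orientation']).round(3).tolist(),st['opening'],st['force'])
for k in('blue','red'):
    uv=blob(s,k,(0,0,640,480)); print(k,len(uv))
    if len(uv)<50: continue
    P=bydepth(s,uv); print(uv.min(0),uv.max(0),np.percentile(P,[2,50,98],axis=0).round(4).tolist())
    z={'blue':.147,'red':.116}[k]; t=uv[abs(P[:,2]-z)<.005]
    if len(t)>20: print(' top',len(t),cv2.minAreaRect(plane(s,t,z)[:,:2].astype(np.float32)),np.median(P[abs(P[:,2]-z)<.005,2]))
```

```text
0.15 [5.99573807e-01 6.63705963e-05 2.31818205e-01] [[-0.0, 1.0, -0.001], [1.0, 0.0, 0.0], [0.0, -0.001, -1.0]] 0.0928518159939954 [0.59224164 0.30104708 0.36190769]
blue 12024
[175  61] [291 182] [[0.515, 0.0484, 0.1345], [0.5476, 0.0806, 0.146], [0.5797, 0.111, 0.1481]]
 top 11686 ((0.5466830134391785, 0.07972223311662674), (0.06445188820362091, 0.06600330770015717), 83.26484680175781) 0.14602111742586477
red 652
[140 105] [174 138] [[0.4768, 0.0797, 0.1103], [0.4884, 0.0862, 0.114], [0.4996, 0.0927, 0.1157]]
 top 631 ((0.4890729486942291, 0.08285827189683914), (0.01902325265109539, 0.02485859952867031), 80.73116302490234) 0.11402164418002286
```

View pics/w0.png

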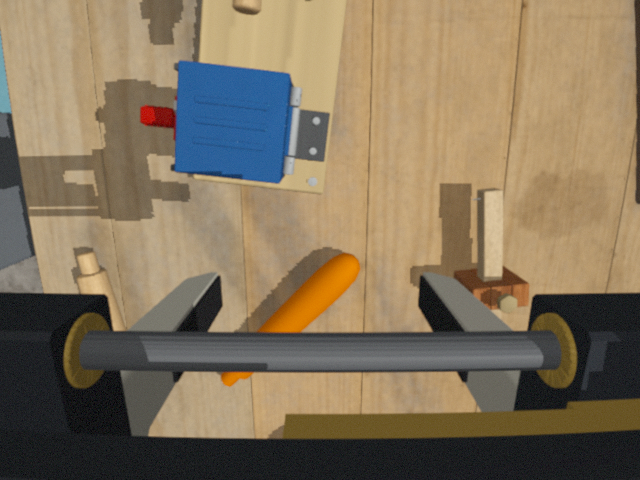

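The wrist view shows the guard at (233,122), the tab at (157,116) and the leg's tenon tip at (247,3). The measured top is 64 x 66 mm, which matches the 66 mm given, so the axis is at (0.5467, 0.0797) with yaw -6.8°.

Call:
arm_command:
  targets:
    - {"x": -0.03, "y": 0.02, "z": 0, "rx": 0, "ry": 0, "rz": 0.06, "claw": 255}
    - {"x": -0.06, "y": 0.04, "z": 0, "rx": 0, "ry": 0, "rz": 0.12, "claw": 255}
    - {"x": -0.1, "y": 0.06, "z": 0, "rx": 0, "ry": 0, "rz": 0.18, "claw": 255}
    - {"x": -0.14, "y": 0.08, "z": 0, "rx": 0, "ry": 0, "rz": 0.24, "claw": 255}
    - {"x": -0.18, "y": 0.1, "z": 0, "rx": 0, "ry": 0, "rz": 0.3, "claw": 255}
    - {"x": -0.21, "y": 0.106, "z": 0, "rx": 0, "ry": 0, "rz": 0.36, "claw": 255}
    - {"x": -0.236, "y": 0.106, "z": 0, "rx": 0, "ry": 0, "rz": 0.42, "claw": 255}
    - {"x": -0.236, "y": 0.106, "z": 0, "rx": 0, "ry": 0, "rz": 0.48, "claw": 255}
    - {"x": -0.236, "y": 0.106, "z": 0, "rx": 0, "ry": 0, "rz": 0.54, "claw": 255}
    - {"x": -0.236, "y": 0.106, "z": 0, "rx": 0, "ry": 0, "rz": 0.6, "claw": 255}
  squeeze: 20

```text
t: 0.98
tool_pos: [0.4816, 0.0531, 0.2325]
orientation: [-0.57, -3.089, 0.0]
force: [0.7, 0.0, 0.5]
opening: 0.0306
gripper_force: 0.0
```

Call:
arm_command:
  targets:
    - {"x": 0, "y": 0, "z": 0, "rx": 0, "ry": 0, "rz": 0.06, "claw": 255}
    - {"x": 0, "y": 0, "z": 0, "rx": 0, "ry": 0, "rz": 0.126, "claw": 255}
    - {"x": 0, "y": 0, "z": 0, "rx": 0, "ry": 0, "rz": 0.126, "claw": 255}
    - {"x": 0, "y": 0, "z": 0, "rx": 0, "ry": 0, "rz": 0.126, "claw": 255}

```text
t: 1.32
tool_pos: [0.4819, 0.053, 0.2324]
orientation: [-0.192, -3.135, 0.0]
force: [-0.6, 0.2, 0.3]
opening: 0.0042
gripper_force: 0.0
```

Run:
```python
from m import *
snap('wrist','w1'); s=load('w1'); st=robot.read_state(); print(st['t'],st['tool_pos'],rot(st['orientation']).round(3).tolist(),st['opening'],st['force'])
for k in('blue','red'):
    uv=blob(s,k,(0,0,640,480)); print(k,len(uv))
    if len(uv)<50: continue
    P=bydepth(s,uv); print(uv.min(0),uv.max(0),np.percentile(P,[2,50,98],axis=0).round(4).tolist())
```

```text
1.3667 [0.48187729 0.05303243 0.23244623] [[-0.992, 0.123, -0.0], [0.123, 0.992, -0.0], [0.0, -0.0, -1.0]] 0.0019788742098488295 [-0.31805597 -0.1628418  -0.89445611]
blue 1334
[322 273] [416 332] [[0.4492, 0.0498, 0.12], [0.515, 0.0927, 0.143], [0.5351, 0.1137, 0.306]]
red 893
[344 217] [383 256] [[0.4752, 0.0721, 0.0944], [0.4908, 0.0854, 0.1133], [0.5014, 0.0976, 0.1151]]
```

View pics/w1.png

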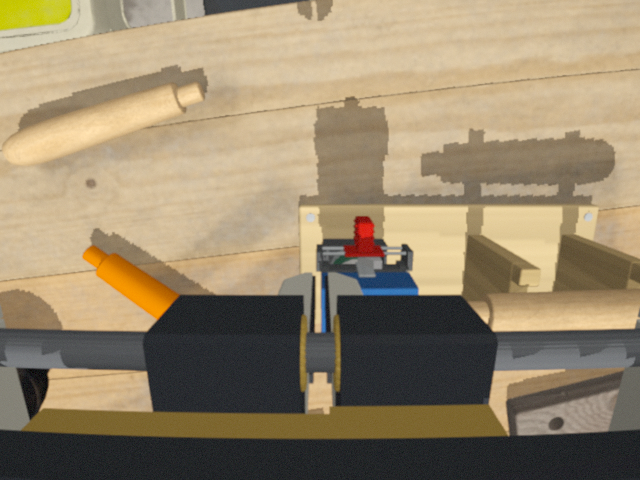

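The tab is at (364,225), and the closed fingertips at about (315,290) are clear on its -y side. Descending beside the tab.

Call:
arm_command:
  targets:
    - {"x": 0, "y": 0, "z": -0.05, "rx": 0, "ry": 0, "rz": 0, "claw": 255}
    - {"x": 0, "y": 0, "z": -0.1, "rx": 0, "ry": 0, "rz": 0, "claw": 255}
    - {"x": 0, "y": 0, "z": -0.15, "rx": 0, "ry": 0, "rz": 0, "claw": 255}
    - {"x": 0, "y": 0, "z": -0.2, "rx": 0, "ry": 0, "rz": 0, "claw": 255}
    - {"x": 0, "y": 0, "z": -0.24, "rx": 0, "ry": 0, "rz": 0, "claw": 255}
    - {"x": 0, "y": 0, "z": -0.24, "rx": 0, "ry": 0, "rz": 0, "claw": 255}
    - {"x": 0, "y": 0, "z": -0.24, "rx": 0, "ry": 0, "rz": 0, "claw": 255}

```text
t: 1.95
tool_pos: [0.481, 0.053, 0.1118]
orientation: [-0.19, -3.133, 0.0]
force: [0.4, 0.1, 0.9]
opening: 0.0002
gripper_force: 0.0
```

Call:
arm_command:
  targets:
    - {"x": 0.001, "y": 0.008, "z": 0, "rx": 0, "ry": 0, "rz": 0, "claw": 255}
    - {"x": 0.002, "y": 0.016, "z": 0, "rx": 0, "ry": 0, "rz": 0, "claw": 255}
    - {"x": 0.002, "y": 0.02, "z": 0, "rx": 0, "ry": 0, "rz": 0, "claw": 255}
    - {"x": 0.002, "y": 0.02, "z": 0, "rx": 0, "ry": 0, "rz": 0, "claw": 255}

```text
t: 2.28
tool_pos: [0.484, 0.0637, 0.114]
orientation: [0.186, 3.134, 0.001]
force: [0.6, -0.1, -0.2]
opening: 0.0005
gripper_force: 0.0
```

Call:
arm_command:
  targets:
    - {"x": 0.001, "y": 0.006, "z": 0, "rx": 0, "ry": 0, "rz": 0, "claw": 255}
    - {"x": 0.001, "y": 0.01, "z": 0, "rx": 0, "ry": 0, "rz": 0, "claw": 255}
    - {"x": 0.002, "y": 0.014, "z": 0, "rx": 0, "ry": 0, "rz": 0, "claw": 255}
    - {"x": 0.002, "y": 0.014, "z": 0, "rx": 0, "ry": 0, "rz": 0, "claw": 255}

```text
t: 2.62
tool_pos: [0.4842, 0.0703, 0.1129]
orientation: [0.186, 3.136, 0.0]
force: [-0.7, -0.6, 0.6]
opening: 0.0007
gripper_force: 0.2
```

Run:
```python
from m import *
snap('side','s1'); s=load('s1'); st=robot.read_state(); print(st['t'],st['tool_pos'],st['force'])
for k,r in (('blue',(260,200,360,320)),('red',(320,270,380,330))):
    uv=blob(s,k,r); P=bydepth(s,uv); print(k,len(uv),uv.mean(0),np.percentile(P,[2,50,98],axis=0).round(4).tolist())
```

```text
2.6667 [0.48401286 0.07029657 0.11265779] [0.96819254 0.11484014 1.30520383]
blue 839 [306.30631704 285.20262217] [[0.5154, 0.0484, 0.115], [0.5541, 0.1013, 0.1445], [0.5774, 0.1157, 0.1491]]
red 117 [340.26495726 302.86324786] [[0.4752, 0.0939, 0.0914], [0.4884, 0.0969, 0.103], [0.5002, 0.1051, 0.1152]]
```

Call:
arm_command:
  targets:
    - {"x": 0.001, "y": 0.004, "z": 0, "rx": 0, "ry": 0, "rz": 0, "claw": 255}
    - {"x": 0.001, "y": 0.008, "z": 0, "rx": 0, "ry": 0, "rz": 0, "claw": 255}
    - {"x": 0.001, "y": 0.008, "z": 0, "rx": 0, "ry": 0, "rz": 0, "claw": 255}

```text
t: 2.92
tool_pos: [0.4845, 0.0741, 0.1125]
orientation: [-0.187, -3.136, 0.0]
force: [-0.4, -2.5, -0.0]
opening: 0.0003
gripper_force: 1.3
```

Call:
arm_command:
  targets:
    - {"x": 0.001, "y": 0.004, "z": 0, "rx": 0, "ry": 0, "rz": 0, "claw": 255}
    - {"x": 0.001, "y": 0.008, "z": 0, "rx": 0, "ry": 0, "rz": 0, "claw": 255}
    - {"x": 0.001, "y": 0.008, "z": 0, "rx": 0, "ry": 0, "rz": 0, "claw": 255}

```text
t: 3.17
tool_pos: [0.4846, 0.0754, 0.1125]
orientation: [-0.187, -3.135, 0.008]
force: [-3.5, -15.8, 2.8]
opening: 0.001
gripper_force: 8.3
```

```bash
cat > look.py <<'E'
from m import *
import sys
f=sys.argv[1]
for n in ('scene','side'): snap(n,n+f)
a=load('scene'+f)['im'][140:300,190:350];b=load('side'+f)['im'][220:380,230:390]
o=np.hstack([cv2.resize(x,(400,400)) for x in(a,b)])
cv2.imwrite(f'pics/c{f}.png',o[:,:,::-1]); st=robot.read_state(); print(st['t'],st['tool_pos'],st['force'])
E
python3 look.py 2
```

```text
3.2667 [0.48464368 0.07542162 0.11251971] [ -2.42482578 -16.05914064   3.36530077]
```

View pics/c2.png

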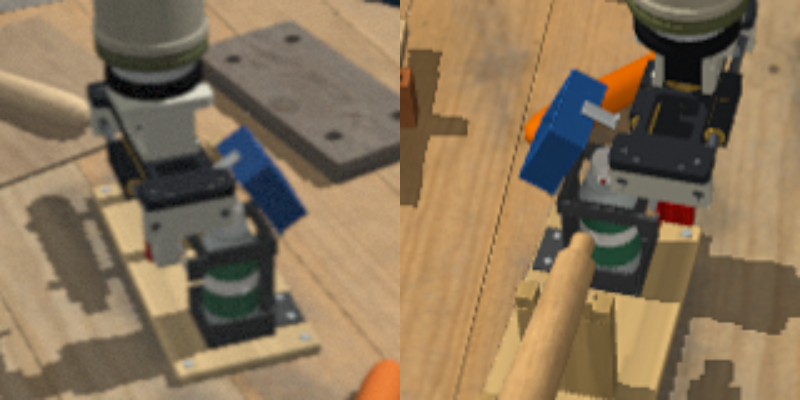

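The guard has sprung open in both views: blue at (260,180) on the left and (562,130) on the right. Backing off the latch and rising.

Call:
arm_command:
  targets:
    - {"x": -0.002, "y": -0.02, "z": 0, "rx": 0, "ry": 0, "rz": 0, "claw": 255}
    - {"x": -0.004, "y": -0.04, "z": 0, "rx": 0, "ry": 0, "rz": 0, "claw": 255}
    - {"x": -0.004, "y": -0.04, "z": 0.05, "rx": 0, "ry": 0, "rz": 0, "claw": 255}
    - {"x": -0.004, "y": -0.04, "z": 0.1, "rx": 0, "ry": 0, "rz": 0, "claw": 255}
    - {"x": -0.004, "y": -0.04, "z": 0.15, "rx": 0, "ry": 0, "rz": 0, "claw": 255}
    - {"x": -0.004, "y": -0.04, "z": 0.2, "rx": 0, "ry": 0, "rz": 0, "claw": 255}
    - {"x": -0.004, "y": -0.04, "z": 0.2, "rx": 0, "ry": 0, "rz": 0, "claw": 255}
    - {"x": -0.004, "y": -0.04, "z": 0.2, "rx": 0, "ry": 0, "rz": 0, "claw": 255}
    - {"x": -0.004, "y": -0.04, "z": 0.2, "rx": 0, "ry": 0, "rz": 0, "claw": 255}

```text
t: 4.02
tool_pos: [0.4827, 0.058, 0.2119]
orientation: [-0.186, -3.136, -0.001]
force: [-0.3, -0.1, -0.3]
opening: 0.0003
gripper_force: 0.0
```

Run:
```python
from m import *
st=robot.read_state(); print(st['t'],st['tool_pos'])
for n in('scene','side'):
    snap(n,n+'3'); s=load(n+'3')
    roi=(200,180,330,290) if n=='scene' else (250,220,370,340)
    # white cap top: bright, unsaturated, z~.135
    h=cv2.cvtColor(s['im'],cv2.COLOR_RGB2HSV); m=cv2.inRange(h,(0,0,130),(180,60,255))
    v,u=np.nonzero(m); uv=np.c_[u,v]; P=bydepth(s,uv)
    k=(abs(P[:,2]-.134)<.006)&(np.hypot(P[:,0]-.5467,P[:,1]-.0797)<.03)
    print(n,k.sum(),P[k].mean(0) if k.any() else '',np.ptp(P[k],axis=0) if k.any() else '')
    uv=blob(s,'blue',roi); P=bydepth(s,uv); P=P[P[:,2]>.1]-[.5467,.0797,0]
    x=P[:,0]*.993-P[:,1]*.118; y=P[:,0]*.118+P[:,1]*.993
    print(' guard x',np.percentile(x,[2,50,98]).round(3),'y',np.percentile(y,[2,98]).round(3),'z',np.percentile(P[:,2],[2,98]).round(3))
```

```text
4.0167 [0.48273332 0.05801729 0.21191608]
scene 94 [0.54443005 0.07427521 0.13476939] [0.02368006 0.03018568 0.01076689]
 guard x [0.039 0.064 0.085] y [-0.039  0.031] z [0.114 0.18 ]
side 126 [0.54249178 0.08321098 0.13282555] [0.02518138 0.02758874 0.00915783]
 guard x [0.036 0.062 0.086] y [-0.032  0.035] z [0.11  0.178]
```

Call:
arm_command:
  targets:
    - {"x": 0.06, "y": 0.02, "z": 0, "rx": 0, "ry": 0, "rz": 0, "claw": 255}
    - {"x": 0.125, "y": 0.043, "z": 0, "rx": 0, "ry": 0, "rz": 0, "claw": 255}
    - {"x": 0.125, "y": 0.043, "z": 0, "rx": 0, "ry": 0, "rz": 0, "claw": 255}
    - {"x": 0.125, "y": 0.043, "z": -0.04, "rx": 0, "ry": 0, "rz": 0, "claw": 255}
    - {"x": 0.125, "y": 0.043, "z": -0.08, "rx": 0, "ry": 0, "rz": 0, "claw": 255}
    - {"x": 0.125, "y": 0.043, "z": -0.11, "rx": 0, "ry": 0, "rz": 0, "claw": 255}
    - {"x": 0.125, "y": 0.043, "z": -0.118, "rx": 0, "ry": 0, "rz": 0, "claw": 255}
    - {"x": 0.125, "y": 0.043, "z": -0.118, "rx": 0, "ry": 0, "rz": 0, "claw": 255}
    - {"x": 0.125, "y": 0.043, "z": -0.118, "rx": 0, "ry": 0, "rz": 0, "claw": 255}

```text
t: 4.87
tool_pos: [0.5452, 0.0795, 0.1536]
orientation: [-0.186, -3.135, 0.0]
force: [-0.5, 0.6, 0.3]
opening: 0.0004
gripper_force: 0.0
```

Call:
arm_command:
  targets:
    - {"x": 0, "y": 0, "z": -0.005, "rx": 0, "ry": 0, "rz": 0, "claw": 255}
    - {"x": 0, "y": 0, "z": -0.01, "rx": 0, "ry": 0, "rz": 0, "claw": 255}
    - {"x": 0, "y": 0, "z": -0.014, "rx": 0, "ry": 0, "rz": 0, "claw": 255}
    - {"x": 0, "y": 0, "z": -0.014, "rx": 0, "ry": 0, "rz": 0, "claw": 255}

```text
t: 5.2
tool_pos: [0.5463, 0.0796, 0.1475]
orientation: [0.186, 3.134, 0.0]
force: [1.1, 0.5, 3.6]
opening: 0.0003
gripper_force: 2.1
```

Contact at 3.6 N, as expected near z 134. Pressing the rest of the way to the stop.

Call:
arm_command:
  targets:
    - {"x": 0, "y": 0, "z": -0.005, "rx": 0, "ry": 0, "rz": 0, "claw": 255}
    - {"x": 0, "y": 0, "z": -0.01, "rx": 0, "ry": 0, "rz": 0, "claw": 255}
    - {"x": 0, "y": 0, "z": -0.012, "rx": 0, "ry": 0, "rz": 0, "claw": 255}
    - {"x": 0, "y": 0, "z": -0.012, "rx": 0, "ry": 0, "rz": 0, "claw": 255}

```text
t: 5.53
tool_pos: [0.5464, 0.0795, 0.1432]
orientation: [0.186, 3.134, 0.0]
force: [-6.8, -1.2, 14.9]
opening: 0.0004
gripper_force: 7.7
```

Call:
arm_command:
  targets:
    - {"x": 0, "y": 0, "z": -0.002, "rx": 0, "ry": 0, "rz": 0, "claw": 255}
    - {"x": 0, "y": 0, "z": -0.002, "rx": 0, "ry": 0, "rz": 0, "claw": 255}
    - {"x": 0, "y": 0, "z": -0.002, "rx": 0, "ry": 0, "rz": 0, "claw": 255}

```text
t: 5.78
tool_pos: [0.5465, 0.0796, 0.1431]
orientation: [0.186, 3.133, 0.0]
force: [-9.8, -1.6, 21.7]
opening: 0.0005
gripper_force: 11.0
```

The cap is at its stop: 21.7 N with almost no further travel. Rising and going over behind the open guard.

Call:
arm_command:
  targets:
    - {"x": 0, "y": 0, "z": 0.05, "rx": 0, "ry": 0, "rz": 0, "claw": 255}
    - {"x": 0, "y": 0, "z": 0.12, "rx": 0, "ry": 0, "rz": 0, "claw": 255}
    - {"x": 0, "y": 0, "z": 0.18, "rx": 0, "ry": 0, "rz": 0, "claw": 255}
    - {"x": 0, "y": 0, "z": 0.18, "rx": 0, "ry": 0, "rz": 0, "claw": 255}
    - {"x": 0.06, "y": -0.007, "z": 0.18, "rx": 0, "ry": 0, "rz": 0, "claw": 255}
    - {"x": 0.12, "y": -0.014, "z": 0.18, "rx": 0, "ry": 0, "rz": 0, "claw": 255}
    - {"x": 0.18, "y": -0.021, "z": 0.18, "rx": 0, "ry": 0, "rz": 0, "claw": 255}
    - {"x": 0.24, "y": -0.028, "z": 0.18, "rx": 0, "ry": 0, "rz": 0, "claw": 255}
    - {"x": 0.24, "y": -0.028, "z": 0.18, "rx": 0, "ry": 0, "rz": 0, "claw": 255}
    - {"x": 0.24, "y": -0.028, "z": 0.18, "rx": 0, "ry": 0, "rz": 0, "claw": 255}

```text
t: 6.62
tool_pos: [0.6657, 0.0652, 0.2273]
orientation: [-0.187, -3.133, 0.0]
force: [-0.4, 0.2, -0.2]
opening: 0.0006
gripper_force: 0.0
```

```bash
python3 look.py 4
python3 - <<'E'
from m import *
for n in('scene','side'):
    s=load(n+'4'); h=cv2.cvtColor(s['im'],cv2.COLOR_RGB2HSV); m=cv2.inRange(h,(0,0,130),(180,60,255))
    v,u=np.nonzero(m); uv=np.c_[u,v]; P=bydepth(s,uv)
    k=(abs(P[:,2]-.131)<.01)&(np.hypot(P[:,0]-.5467,P[:,1]-.0797)<.025)
    print(n,k.sum(),np.percentile(P[k,2],[50,95]))
E
```

```text
6.7167 [0.6649061  0.0656062  0.22912352] [-0.57020938  0.77495549 -0.47986931]
scene 67 [0.13597779 0.13809109]
side 144 [0.13225258 0.13518371]
```

View pics/c4.png

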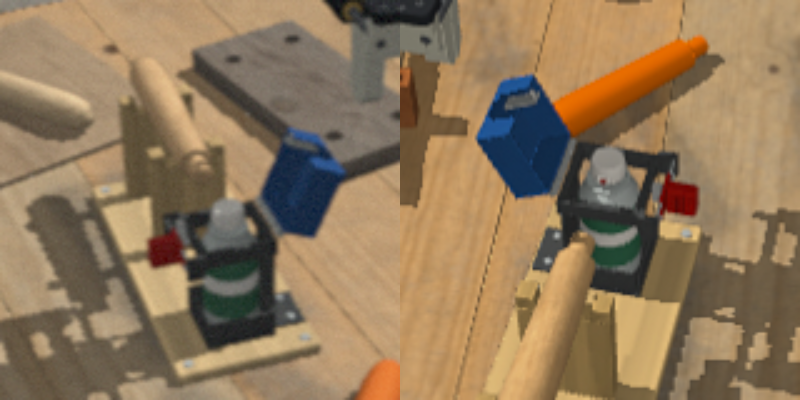

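The cap is back up at z ≈ 0.134, the guard is fully open, the red latch is home and the leg is undisturbed. Working out the arc for the push.

Run:
```python
import numpy as np
C=np.array([.5467,.0797]);xh=np.array([.993,-.118])
st=np.array([.665,.0656,.229])
for th in [2.0,1.85,1.7,1.55,1.4,1.25,1.1,.95,.8,.65,.5,.4,.3,.2,.1,0]:
    c,s=np.cos(th),np.sin(th); r=lambda p:np.array([p[0]*c+p[1]*s,-p[0]*s+p[1]*c])
    cor=r((-69.5,30)); p=r((-62,30))
    if th>1.55: ed=np.array([max(cor[0],p[0]),cor[1]-8])
    else: ed=p
    w=np.array([36.5,116.5])+ed+[8,0]
    W=np.r_[C+xh*w[0]/1e3,w[1]/1e3+.014]
    print(th,w.round(0),((W-st)/.5).round(3))
```

```text
2.0 [101. 159.] [-0.037  0.004 -0.112]
1.85 [ 92. 167.] [-0.053  0.006 -0.096]
1.7 [ 83. 174.] [-0.071  0.009 -0.083]
1.55 [ 73. 179.] [-0.091  0.011 -0.072]
1.4 [ 64. 183.] [-0.11   0.013 -0.065]
1.25 [ 53. 185.] [-0.131  0.016 -0.06 ]
1.1 [ 43. 185.] [-0.151  0.018 -0.059]
0.95 [ 33. 184.] [-0.171  0.02  -0.061]
0.8 [ 23. 182.] [-0.191  0.023 -0.066]
0.65 [ 13. 178.] [-0.21   0.025 -0.074]
0.5 [  4. 173.] [-0.228  0.027 -0.085]
0.4 [ -1. 168.] [-0.238  0.028 -0.093]
0.3 [ -6. 163.] [-0.248  0.03  -0.103]
0.2 [-10. 158.] [-0.257  0.031 -0.114]
0.1 [-14. 153.] [-0.265  0.032 -0.125]
0 [-18. 146.] [-0.271  0.032 -0.137]
```

Call:
arm_command:
  targets:
    - {"x": 0, "y": 0, "z": -0.05, "rx": 0, "ry": 0, "rz": 0, "claw": 255}
    - {"x": 0, "y": 0, "z": -0.1, "rx": 0, "ry": 0, "rz": 0, "claw": 255}
    - {"x": 0, "y": 0, "z": -0.114, "rx": 0, "ry": 0, "rz": 0, "claw": 255}
    - {"x": 0, "y": 0, "z": -0.114, "rx": 0, "ry": 0, "rz": 0, "claw": 255}
    - {"x": 0, "y": 0, "z": -0.114, "rx": 0, "ry": 0, "rz": 0, "claw": 255}

```text
t: 7.13
tool_pos: [0.665, 0.0657, 0.1736]
orientation: [0.186, 3.136, -0.0]
force: [-0.1, 0.2, 1.2]
opening: 0.0006
gripper_force: 0.0
```

Call:
arm_command:
  targets:
    - {"x": -0.02, "y": 0.002, "z": 0, "rx": 0, "ry": 0, "rz": 0, "claw": 255}
    - {"x": -0.037, "y": 0.004, "z": 0, "rx": 0, "ry": 0, "rz": 0, "claw": 255}
    - {"x": -0.053, "y": 0.006, "z": 0.014, "rx": 0, "ry": 0, "rz": 0, "claw": 255}
    - {"x": -0.071, "y": 0.009, "z": 0.026, "rx": 0, "ry": 0, "rz": 0, "claw": 255}
    - {"x": -0.091, "y": 0.011, "z": 0.036, "rx": 0, "ry": 0, "rz": 0, "claw": 255}
    - {"x": -0.11, "y": 0.013, "z": 0.043, "rx": 0, "ry": 0, "rz": 0, "claw": 255}
    - {"x": -0.131, "y": 0.016, "z": 0.048, "rx": 0, "ry": 0, "rz": 0, "claw": 255}
    - {"x": -0.151, "y": 0.018, "z": 0.05, "rx": 0, "ry": 0, "rz": 0, "claw": 255}
    - {"x": -0.151, "y": 0.018, "z": 0.05, "rx": 0, "ry": 0, "rz": 0, "claw": 255}

```text
t: 7.88
tool_pos: [0.5905, 0.0749, 0.2014]
orientation: [0.185, 3.131, 0.001]
force: [0.3, 0.1, 2.5]
opening: 0.0005
gripper_force: 0.7
```

```bash
python3 look.py 5
```

```text
7.9833 [0.59123013 0.07467613 0.20030026] [ 0.49345268 -0.1360721   1.93013705]
```

View pics/c5.png

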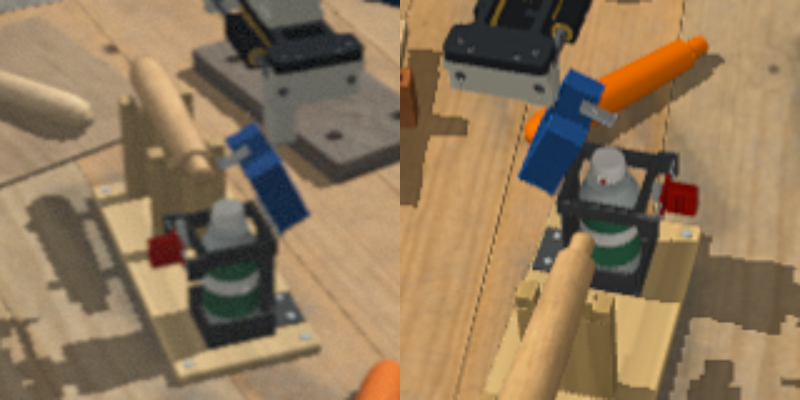

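The guard is following the finger at about 1.1 rad. Continuing along the arc.

Call:
arm_command:
  targets:
    - {"x": -0.02, "y": 0.002, "z": -0.002, "rx": 0, "ry": 0, "rz": 0, "claw": 255}
    - {"x": -0.04, "y": 0.005, "z": -0.007, "rx": 0, "ry": 0, "rz": 0, "claw": 255}
    - {"x": -0.059, "y": 0.007, "z": -0.015, "rx": 0, "ry": 0, "rz": 0, "claw": 255}
    - {"x": -0.077, "y": 0.009, "z": -0.026, "rx": 0, "ry": 0, "rz": 0, "claw": 255}
    - {"x": -0.087, "y": 0.01, "z": -0.034, "rx": 0, "ry": 0, "rz": 0, "claw": 255}
    - {"x": -0.097, "y": 0.012, "z": -0.044, "rx": 0, "ry": 0, "rz": 0, "claw": 255}
    - {"x": -0.106, "y": 0.013, "z": -0.055, "rx": 0, "ry": 0, "rz": 0, "claw": 255}
    - {"x": -0.114, "y": 0.014, "z": -0.066, "rx": 0, "ry": 0, "rz": 0, "claw": 255}
    - {"x": -0.114, "y": 0.014, "z": -0.066, "rx": 0, "ry": 0, "rz": 0, "claw": 255}

```text
t: 8.73
tool_pos: [0.5331, 0.0815, 0.1644]
orientation: [0.186, 3.135, -0.0]
force: [0.4, -0.1, 0.4]
opening: 0.0002
gripper_force: 0.3
```

Call:
arm_command:
  targets:
    - {"x": -0.003, "y": 0, "z": -0.005, "rx": 0, "ry": 0, "rz": 0, "claw": 255}
    - {"x": -0.005, "y": 0, "z": -0.01, "rx": 0, "ry": 0, "rz": 0, "claw": 255}
    - {"x": -0.005, "y": 0, "z": -0.012, "rx": 0, "ry": 0, "rz": 0, "claw": 255}
    - {"x": -0.005, "y": 0, "z": -0.012, "rx": 0, "ry": 0, "rz": 0, "claw": 255}

```text
t: 9.07
tool_pos: [0.5312, 0.0817, 0.1606]
orientation: [0.186, 3.134, 0.001]
force: [-4.5, 1.1, 16.3]
opening: 0.0004
gripper_force: 8.4
```

Tip z is 0.1466 with a firm stop, which is the shut height. Lifting off and checking.

Call:
arm_command:
  targets:
    - {"x": 0, "y": 0, "z": 0.01, "rx": 0, "ry": 0, "rz": 0, "claw": 255}
    - {"x": 0, "y": 0, "z": 0.02, "rx": 0, "ry": 0, "rz": 0, "claw": 255}
    - {"x": 0, "y": 0, "z": 0.06, "rx": 0, "ry": 0, "rz": 0, "claw": 255}
    - {"x": 0, "y": 0, "z": 0.12, "rx": 0, "ry": 0, "rz": 0, "claw": 255}
    - {"x": -0.05, "y": 0, "z": 0.2, "rx": 0, "ry": 0, "rz": 0, "claw": 255}
    - {"x": -0.1, "y": 0, "z": 0.26, "rx": 0, "ry": 0, "rz": 0, "claw": 255}
    - {"x": -0.1, "y": 0, "z": 0.26, "rx": 0, "ry": 0, "rz": 0, "claw": 255}
    - {"x": -0.1, "y": 0, "z": 0.26, "rx": 0, "ry": 0, "rz": 0, "claw": 255}
    - {"x": -0.1, "y": 0, "z": 0.26, "rx": 0, "ry": 0, "rz": 0, "claw": 255}
    - {"x": -0.1, "y": 0, "z": 0.26, "rx": 0, "ry": 0, "rz": 0, "claw": 255}

```text
t: 9.9
tool_pos: [0.4801, 0.0814, 0.2868]
orientation: [-0.186, -3.133, 0.001]
force: [-0.1, -0.4, -0.1]
opening: 0.0007
gripper_force: 0.0
```

```bash
python3 look.py 6
python3 - <<'E'
from m import *
for f,r in(('scene',(235,180,330,290)),('side',(260,220,330,320))):
    s=load(f+'6'); P=bydepth(s,blob(s,'blue',r)); print(f,np.percentile(P,[2,50,98],axis=0).round(3).tolist())
E
```

```text
10.0 [0.4800626  0.08140031 0.28653164] [-0.49726779  0.93011768 -0.17011415]
scene [[0.51, 0.041, 0.122], [0.539, 0.058, 0.148], [0.573, 0.104, 0.152]]
side [[0.512, 0.05, 0.118], [0.543, 0.096, 0.145], [0.576, 0.117, 0.15]]
```

View pics/c6.png

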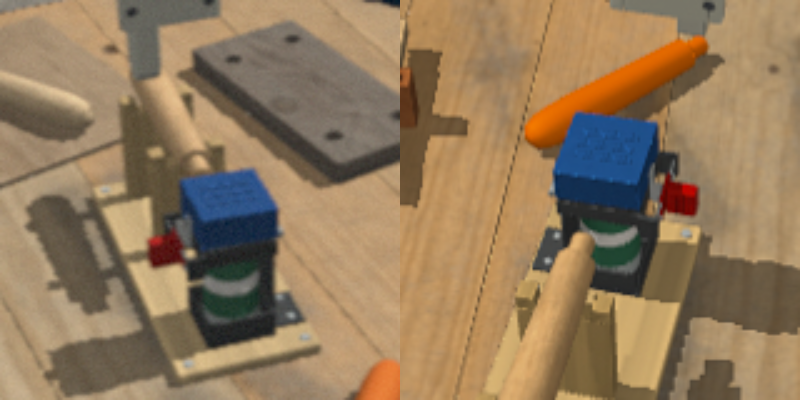

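The guard stays shut, with the same heights as at the start and nothing touching it. The latch is home and the leg is in place, so I'm handing in.

```bash
python3 -c "
from plant import robot; print(robot.close_job())"
```

```text
the job is handed in; nothing more can be done
None
```

The job is handed in at about 10 s of the 54 s allowed: I slid the latch and the guard sprang open, pressed the nozzle cap to its stop and it came back up, and the guard is shut again under its latch; the leg looked undisturbed in the last pictures.

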